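# Set the toe-out turntable to the red pin

## Task

Set the toe-out angle on the alignment turntable: with a fingertip or the outside of the fingers, push the upright orange rib sideways so that the dial turns until its black pointer lines up with the scale line marked by the red pin, then take the hand away. Only push: do not pinch the rib between the fingers, and leave the tube clamp, the thread spool and the ankle block where they stand.

Things in the scene. Friction and masses are not known exactly. Their poses are not given: they have to be found in the camera images.
- turntable: fixed blue round base, 244 mm across (three bolted lugs reach 142 mm from the centre), with a white scale ring on top (16 mm high) with black lines every 5 degrees; origin at the centre of its underside; its x axis points from the zero line through the centre to the back, z up. Its place and yaw vary; it cannot move
- dial (a joint): angle of the grey dial (156 mm across, top face 26 mm above the work surface) in rad, counter-clockwise from above positive, limits -1.5 to 1.5; at 0 the pointer is at the zero line, on the turntable's -x side (towards the robot). Friction 0.15 Nm, light damping: takes about 3 N at the rib and stays where it is left
- dial_centre (a point): point on the dial's vertical turning axis, at the dial's top face. A steel pyramid adapter (50 x 50 mm) is fixed on the dial's centre, turns with it and reaches up to about 55 mm above the work surface
- index_mark (a point): point on the line of the pointer, 106 mm from the turning axis, which is the radius of the pins; turns with the dial. The black pointer itself ends 97 mm from the axis, 9 mm short of this point
- rib_top (a point): middle of the top edge of the upright thumb rib, 55 mm from the turning axis, above the pointer's line, 70 mm above the work surface; turns with the dial. The rib is 40 mm long along the radius (35 to 75 mm from the axis), 16 mm thick across it, and stands 44 mm high on the dial: a dark steel core between two orange pads
- rib_left: orange pad on the rib's side that is clockwise seen from above (dial's +y side; on the left seen from the robot), 40 mm along the radius, 6 mm thick, 38 mm high; origin at its middle. A push on it turns the dial counter-clockwise (joint grows)
- rib_right: orange pad on the rib's counter-clockwise side (dial's -y side; on the right seen from the robot), same size; origin at its middle. A push on it turns the dial clockwise (joint falls)
- red_pin: fixed red pin, 14 mm across and 16 mm high, on the scale ring 106 mm from the axis; it marks the target scale line; origin at the centre of its foot. The three pins stand at -45, 30 and 60 degrees from the zero line (counter-clockwise from above positive); which colour stands where changes
- yellow_pin: fixed yellow pin, same size, marks another setting: not the target
- blue_pin: fixed blue pin, same size, marks another setting: not the target
- tube_clamp: loose pale metal ring clamp, 42 x 52 x 34 mm, beside the turntable; origin under its centre; to be left alone
- thread_spool: loose wooden spool of black thread, 42 mm across, 50 mm high, on the other side; origin under its centre; to be left alone
- ankle_block: loose black ankle block with beige stub, 50 x 58 x 52 mm, behind the turntable; origin under its centre; to be left alone

How it is judged (in metres and radians):
On the way:
1. the fingers push against one side of the orange rib ((contact force between the fingers and rib_left above 0.5 N or contact force between the fingers and rib_right above 0.5 N)), for 0.05 s.
At the end, for the whole second after the job is handed in: the pointer's line passes within 6 mm (about 3.2 degrees; the pin is 14 mm across) of the red pin's centre, the dial is at rest, and tube clamp, spool and ankle block are within 15 mm of where they stood (horizontal distance between index_mark and red_pin below 0.006 m and velocity of joint dial between -0.02 and 0.02 rad/s and distance of each of tube_clamp, thread_spool, ankle_block from where it was at the start of the episode below 0.015 m); the robot touches nothing.
It fails at once if the rib is pinched (both its sides are pressed with over 1 N at once) (contact force between the fingers and rib_left above 1 N and contact force between the fingers and rib_right above 1 N).
It fails at once if the tube clamp, thread spool or ankle block is moved or lifted by more than 15 mm (distance of any of tube_clamp, thread_spool, ankle_block from where it was at the start of the episode above 0.015 m).
It also fails if it takes over 38 s, if anything falls off the work surface, if the arm or the gripper's body presses on something with over 40 N, if the wrist force passes 120 N, or if a joint passes its speed limit or range.

## Robot

A 6-joint arm with a two-finger parallel gripper is mounted at the origin on a cart in front of the work surface, level with it; the furniture and walls round the work are solid. World frame = base frame: x ahead of the robot, y to its left, z up, the work surface at z = 0. Lengths are in mm, angles in rad, forces in N, time in s.
With the tool pointing down it reaches from about 275 to 850 mm from the base axis. Payload 5.2 kg.
Tool frame: the origin (TCP) lies on the centre line of the jaws, within the pads' length; the fingertips stand 11 mm ahead of it and the grasp point (between the pads) lies 8 mm behind it; z points along the fingers, y is the line along which they close (so a half turn about z gives the same grasp; the last joint's range is limited). The gripper opens to 85 mm and grips with 20 to 120 N. Pads are 22 mm wide; open, the fingers measure 114 mm over their backs; the gripper's body (76 mm by 85 mm) begins 54 mm behind the grasp point. The pads swing forward as they close: fully open they stand 13 mm farther back than shut.
Start: joints at [1.078, 0.259, 1.535, -0, 1.348, -0.203], TCP at [157.146, 527.077, 242.31] pointing down, gripper open.
Joint ranges: [-3.14, 3.14], [-0.91, 2.08], [0.19, 2.58], [-1.22, 4.36], [0.22, 2.71], [-3.12, 3.12]. Speed limits (rad/s): [2.57, 2.57, 3.14, 3.14, 3.14, 3.14].

## Interface

Orientations are given as a unit quaternion [x, y, z, w].
In Python, from station import bot, eyes, probe_bus, ticket gives the robot as it stands (bot), with the cameras (eyes), the readings (probe_bus) and the job (ticket).
- The arm moves only by the tool drive_effector, called after ">>>" as name([rows], argument=value, ...), one row to a line, values as JSON. Schema: {"type":"object","properties":{"plan":{"type":"array","items":{"type":"array","items":{"type":"array","items":{"type":"number"},"minItems":6,"maxItems":6},"minItems":1,"maxItems":10},"minItems":1,"maxItems":1},"aperture":{"type":"number"},"clamp_n":{"type":"number"},"only":{"type":"string"},"quiet":{"type":"boolean"},"lines":{"type":"string"}},"required":["plan"],"additionalProperties":false}. plan is a list that holds a single list of rows (three levels of brackets), with 1 to 10 rows, each of 6 numbers: dx, dy, dz in a scale on which 1.0 is 0.8 m, then a rotation vector rx, ry, rz in shares of 2 rad (1.0 is 2 rad); each row is the pose to reach, as a shift and turn from the pose commanded when the call began, along the tool's axes at that moment; what a row does not reach only later rows make up. A row lasts 1/8 s, in which the tool goes at most 62.5 mm and 0.188 rad, less where a joint would pass 70% of its speed; a pose out of reach is approached as far as the arm can. aperture is the opening from 0.0 (shut) to 1.0 (fully open), set as the call begins (left out keeps the last). The fingers move at their own pace and stop on an object; clamp_n is the grip in N (left out, the last holds). Time passes only in rows, so rows that do not move let the fingers close. The tool returns the time, the measured TCP pose, the force, the opening and the grip force at its end. only (a regular expression) keeps the lines of the reply that match it, lines (a string "A,B") keeps lines A to B, and quiet returns only ok. Input that does not fit is refused with a message, and nothing moves.
- probe_bus.read_state(): the state, without advancing time (a new reading comes with each control period).
- eyes.grab_frame(name): name is "scene" or "top" or "wrist"; returns the picture (420x560x3 uint8, red, green, blue); there is no depth.
- eyes.camera_info(name): a dict with "fovy" (degrees; the focal length in pixels is half the picture's height over the tangent of half this angle, whatever the lens; pixels are square), "cx", "cy" (the principal point, pixels), "eye" and "orientation" of the camera in the world; the wrist camera has in their place "hand_eye" (4x4, takes a point from camera to tool coordinates, whose origin is the TCP and whose axes are the flange's). Camera axes: x right, y up, looking along -z (the intrinsics and any distortion apply to the point x, -y, -z); pixel columns grow to the right and rows downward; lengths in mm; the calibration is good to about 2 mm. A picture is of the moment at which its call begins: read the wrist's pose just before it. camera_info takes no time and is no camera call.
- ticket.finish_job(): hands the job in; it is judged then, once.
The state is a dict: "clock": time; "q": joint angles; "qd": joint speeds; "joint_torque": joint torques, N m; "ee_pos": TCP position; "eef_rot": TCP orientation; "force": force on the tool from outside, world axes, zero at the start; "ft_torque": the same for the moment, N m; "grip_width": opening from 0.0 (shut) to 1.0 (fully open); "finger_force": force on a finger pad.
Only numpy, scipy, OpenCV 4.12 (cv2) and the standard library are available. Lean on these libraries where they do the work, as an engineer would, in place of code of your own. Each camera call takes 0.05 s, during which the arm holds its last target. There are 200 camera calls.

## Working session

There is one attempt and no reset: what is moved stays moved. The work goes in short steps, Python scripts to look and compute and a tool call to move; the robot and the scene stay as the last step left them, time stands still between calls to the robot, and variables do not carry over. Pictures are saved under pics/ and viewed, at most 10 in all, crops included, and the job is handed in when it is done.

```bash
ls; mkdir -p pics; python3 - <<'E'
from station import bot, eyes, probe_bus, ticket
import cv2
for n in("top","scene"):
    print(n,eyes.camera_info(n)); cv2.imwrite(f"pics/{n}0.png",eyes.grab_frame(n)[:,:,::-1])
s=probe_bus.read_state();print(s)
E
```

```text
pics
station.py
top {'fovy': 44.13436104612634, 'cx': 284.97764485816214, 'cy': 211.12812726126876, 'eye': array([ 417.48058839,   -9.93772948, 1244.72827064]), 'orientation': array([ 0.06166421, -0.04699274, -0.7031328 ,  0.70681927])}
scene {'fovy': 55.548203055537115, 'cx': 278.44798537593914, 'cy': 210.57432265828024, 'eye': array([ 227.42905511, -678.88729794,  418.54804873]), 'orientation': array([ 0.53499759, -0.13629502, -0.18773321,  0.81237768])}
{'clock': 0.1, 'q': array([ 1.07820466e+00,  2.59277868e-01,  1.53596687e+00, -1.10725863e-05,
        1.34802362e+00, -2.02801442e-01]), 'qd': array([ 0.00102386, -0.00222685, -0.00185923, -0.00108605,  0.00047141,
        0.00058819]), 'joint_torque': array([ 2.47335905e-03, -4.46969104e+01, -2.91248059e+01, -2.73986134e-04,
        6.39739330e-03,  1.61076400e-06]), 'ee_pos': array([156.92264224, 526.65813473, 241.55636942]), 'eef_rot': array([ 1.44387375e-01,  9.89520886e-01, -7.89558430e-04, -2.80409951e-04]), 'force': array([-0.7664708 ,  0.80051639,  0.61703146]), 'ft_torque': array([ 0.01853428, -0.02407993,  0.0102696 ]), 'finger_force': 0.0, 'grip_width': 0.9990073358151912}
```

View pics/top0.png

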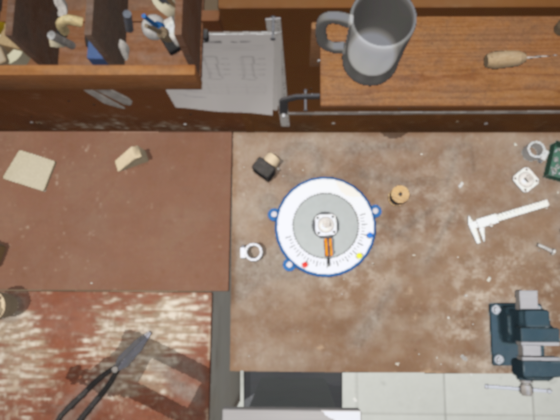

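View pics/scene0.png

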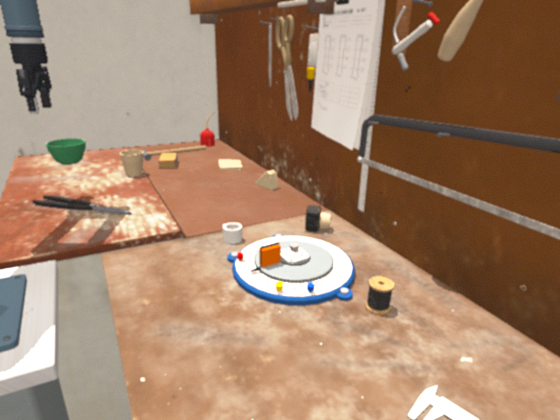

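Top view: the turntable is centred near (325,226), with the red pin at (305,264), yellow at (359,256), blue at (370,235), and the rib and pointer at about (328,255). Red is the -45° pin, so the dial has to turn clockwise: push the right pad towards +y.

```bash
cat > h.py <<'E'
import numpy as np,cv2
from scipy.spatial.transform import Rotation as R
from station import bot, eyes, probe_bus, ticket
def ray(n,uv,z,st=None):
    c=eyes.camera_info(n); f=210/np.tan(np.radians(c["fovy"]/2))
    if "eye" in c: o=np.array(c["eye"]);Rm=R.from_quat(c["orientation"]).as_matrix()
    else:
        T=np.array(c["hand_eye"]);Rt=R.from_quat(st["eef_rot"]).as_matrix()
        o=st["ee_pos"]+Rt@T[:3,3];Rm=Rt@T[:3,:3]
    d=Rm@np.array([(uv[0]-c["cx"])/f,-(uv[1]-c["cy"])/f,-1])
    return o+d*(z-o[2])/d[2]
def blobs(m,amin=4):
    n,l,s,c=cv2.connectedComponentsWithStats(m.astype(np.uint8))
    return sorted([(int(s[i,4]),c[i].round(1)) for i in range(1,n) if s[i,4]>=amin],key=lambda a:-a[0])
def masks(im):
    h,s,v=[a.astype(int) for a in cv2.split(cv2.cvtColor(im,cv2.COLOR_RGB2HSV))]
    return dict(red=((h<4)|(h>172))&(s>150)&(v>120),orange=(h>=5)&(h<18)&(s>170)&(v>140),
      yellow=(h>=22)&(h<34)&(s>150)&(v>150),blue=(h>100)&(h<125)&(s>150)&(v>80),black=v<70)
E
python3 - <<'E'
from h import *
im=eyes.grab_frame("top")
M=masks(im); roi=np.zeros(im.shape[:2],bool);roi[170:285,265:385]=1
for k,m in M.items():
    print(k,[(a,c.tolist(),ray("top",c,dict(orange=65,black=26).get(k,26))[:2].round(1).tolist()) for a,c in blobs(m&roi)][:6])
pts,ang=[],[]
g=lambda k,u:min(blobs(M[k]&roi,2),key=lambda b:np.hypot(*(b[1]-u)))[1]
for k,u,a in(("red",(305,264),-45),("yellow",(359,256),30),("blue",(370,235),60)):
    pts.append(ray("top",g(k,u),26)[:2]);ang.append(np.radians(a))
P=np.array(pts);L=-106*np.c_[np.cos(ang),np.sin(ang)]
U,S,V=np.linalg.svd((L-L.mean(0)).T@(P-P.mean(0)));Rm=V.T@U.T
c=P.mean(0)-Rm@L.mean(0)
print("centre",c,"yaw",np.degrees(np.arctan2(Rm[1,0],Rm[0,0])),"res",(P-(L@Rm.T+c)).round(1).tolist())
cs=max(cv2.findContours(((M["blue"]|(cv2.cvtColor(im,cv2.COLOR_RGB2HSV)[:,:,1]<60))&roi).astype(np.uint8),0,1)[0],key=cv2.contourArea)
e=cv2.fitEllipse(cs);print(e,ray("top",e[0],12))
cv2.imwrite("pics/c.png",cv2.resize(im[170:285,265:385,::-1],None,fx=5,fy=5))
E
```

```text
red [(8, [304.5, 264.0], [481.2, -30.5])]
orange [(30, [326.1, 246.8], [518.5, -79.0]), (10, [330.0, 244.5], [523.8, -87.9])]
yellow [(8, [359.1, 255.1], [502.7, -158.4])]
blue [(12, [370.4, 235.0], [550.2, -185.6]), (10, [291.9, 267.4], [473.1, -1.0]), (8, [376.0, 214.9], [598.1, -199.8]), (8, [272.8, 218.4], [588.8, 44.9])]
black [(50, [270.0, 175.6], [692.9, 52.7])]
centre [574.95448786 -81.62580159] yaw 16.585957494586626 res [[-0.5, 0.7], [0.6, 0.2], [-0.2, -0.9]]
((319.00115966796875, 231.0216522216797), (119.16117858886719, 133.5567169189453), 117.75244903564453) [560.72622256 -65.32749892  12.        ]
```

View pics/c.png

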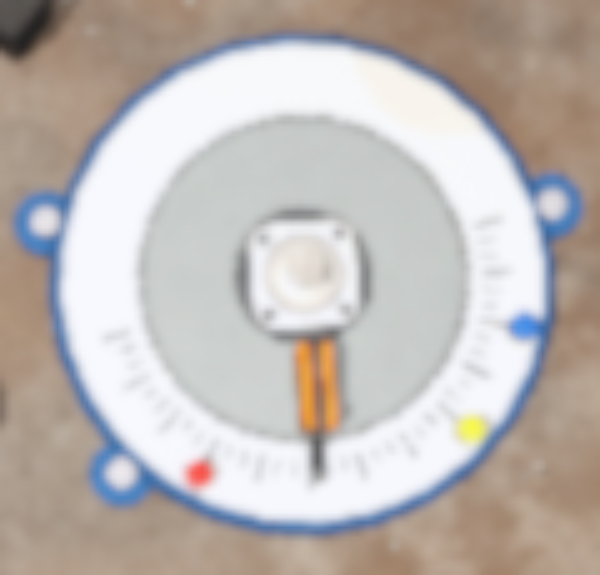

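The rows are not in the units I measure in: shifts go in shares of 0.8 m and turns go in shares of 2 rad. I convert before sending: -400 mm / 800 = -0.5, -360 mm / 800 = -0.45.

>>> drive_effector([
  [[-0.05, -0.05, 0, 0, 0, 0], [-0.1, -0.1, 0, 0, 0, 0], [-0.15, -0.15, 0, 0, 0, 0], [-0.2, -0.2, 0, 0, 0, 0], [-0.25, -0.25, 0, 0, 0, 0], [-0.3, -0.3, 0, 0, 0, 0], [-0.35, -0.35, 0, 0, 0, 0], [-0.4, -0.4, 0, 0, 0, 0], [-0.45, -0.45, 0, 0, 0, 0], [-0.5, -0.5, 0, 0, 0, 0]],
], aperture=0)

```text
clock: 1.4
ee_pos: [426.7, 27.7, 242.4]
eef_rot: [0.145, 0.989, 0.0, 0.0]
force: [1.3, 0.5, 0.4]
grip_width: 0.0
finger_force: 0.0
```

>>> drive_effector([
  [[-0.05, -0.05, 0, 0, 0, 0], [-0.1, -0.1, 0, 0, 0, 0], [-0.15, -0.15, 0, 0, 0, 0], [-0.1625, -0.1625, 0, 0, 0, 0], [-0.1625, -0.1625, 0, 0, 0, 0], [-0.1625, -0.1625, 0, 0, 0, 0]],
])

```text
clock: 2.15
ee_pos: [512.8, -130.8, 242.2]
eef_rot: [0.144, 0.99, 0.0, -0.001]
force: [-0.2, -0.5, 1.0]
grip_width: -0.001
finger_force: 0.0
```

```bash
python3 - <<'E'
from h import *
print(ray("top",(328.4,265),22), ray("top",(328.4,247),67))
s=probe_bus.read_state();print(s["ee_pos"],s["force"],R.from_quat(s["eef_rot"]).as_matrix().round(3),s["grip_width"])
cv2.imwrite("pics/w1.png",eyes.grab_frame("wrist")[:,:,::-1])
E
```

```text
[479.43007935 -86.65227312  22.        ] [517.89576996 -84.07490015  67.        ]
[ 512.82400888 -130.80382283  242.17907945] [-0.2314622  -0.50005058  0.99073889] [[-0.959  0.285 -0.001]
 [ 0.285  0.959  0.001]
 [ 0.001  0.001 -1.   ]] -0.0009513303077775137
```

View pics/w1.png

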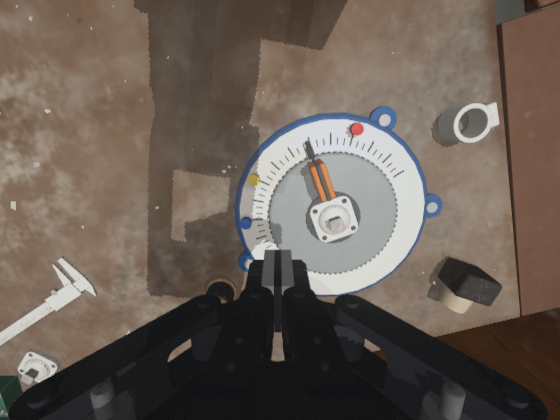

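The wrist view shows the red pin at (357,129), the pointer tip at (308,143), and the hand clear on the rib's right. I'll descend there, turning the tool to match the final rib direction.

Scaled: 193 mm / 800 = 0.2413, 180 mm / 800 = 0.225, 0.2 rad / 2 = 0.1.

>>> drive_effector([
  [[0, 0, 0.0625, 0, 0, 0.05], [0, 0, 0.125, 0, 0, 0.1], [0, 0, 0.1875, 0, 0, 0.1], [0, 0, 0.225, 0, 0, 0.1], [0, 0, 0.2413, 0, 0, 0.1], [0, 0, 0.2413, 0, 0, 0.1]],
])

```text
clock: 2.95
ee_pos: [513.4, -131.5, 49.4]
eef_rot: [0.242, 0.97, 0.0, -0.0]
force: [0.5, -0.0, 0.1]
grip_width: 0.003
finger_force: 0.0
```

```bash
python3 - <<'E'
from h import *
s=probe_bus.read_state();Rt=R.from_quat(s["eef_rot"]).as_matrix();print(Rt.round(3),s["ee_pos"])
d=np.array([511.5,-72.8,49])-s["ee_pos"];print("to flush goal, tool axes",Rt.T@d)
E
```

```text
[[-0.883  0.47  -0.001]
 [ 0.47   0.883  0.   ]
 [ 0.001  0.    -1.   ]] [ 513.41777392 -131.48731682   49.418659  ]
to flush goal, tool axes [29.25047011 50.91435916  0.43853932]
```

Scaled: 44 mm / 800 = 0.055, 40 mm / 800 = 0.05.

>>> drive_effector([
  [[0.0038, 0.0063, 0, 0, 0, 0], [0.0075, 0.0125, 0, 0, 0, 0], [0.0113, 0.0188, 0, 0, 0, 0], [0.015, 0.025, 0, 0, 0, 0], [0.0188, 0.0313, 0, 0, 0, 0], [0.0225, 0.0375, 0, 0, 0, 0], [0.0263, 0.0438, 0, 0, 0, 0], [0.03, 0.05, 0, 0, 0, 0], [0.0338, 0.055, 0, 0, 0, 0], [0.0338, 0.055, 0, 0, 0, 0]],
])

```text
clock: 4.2
ee_pos: [510.3, -79.9, 49.2]
eef_rot: [0.242, 0.97, 0.0, -0.0]
force: [-0.3, 0.1, -0.8]
grip_width: 0.002
finger_force: 0.0
```

```bash
python3 - <<'E'
from h import *
s=probe_bus.read_state();print(s["ee_pos"],s["force"])
a=eyes.grab_frame("top")[170:285,265:385,::-1];b=eyes.grab_frame("wrist")[:,:,::-1]
cv2.imwrite("pics/d.png",np.hstack([cv2.resize(a,(480,460)),cv2.resize(b[:,150:450],(310,460))]))
E
```

```text
[510.28388653 -79.89009857  49.18677988] [-0.26135974  0.07239073 -0.84431299]
```

View pics/d.png

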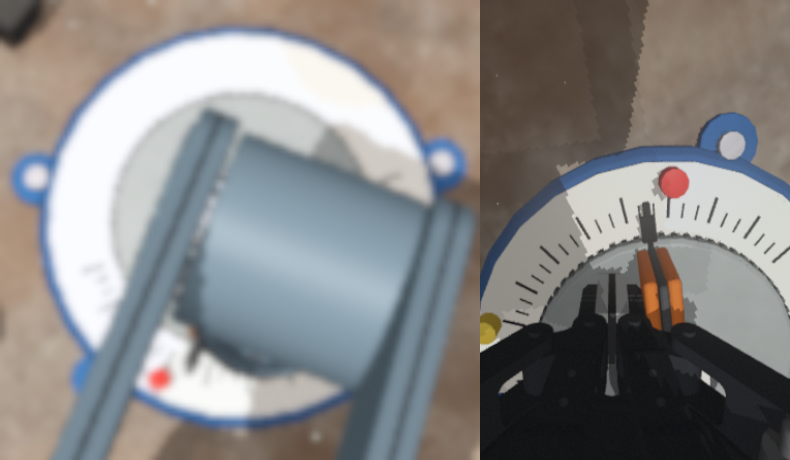

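The pointer tip is at (647,205) in the composite and the red pin at (673,183): about one 5° line to go. I'll measure this on the wrist image.

```bash
cat >> h.py <<'E'
C=np.array([575,-81.6])
def angs():
    s=probe_bus.read_state(); im=eyes.grab_frame("wrist"); M=masks(im)
    r=blobs(M["red"],60); print("red",r[:3]); uv=r[0][1]
    p=ray("wrist",uv,28,s)[:2]; a=lambda p:np.degrees(np.arctan2(*(p-C)[::-1]))%360
    print("pin",p.round(1),"r",np.hypot(*(p-C)).round(1),"ang",a(p).round(2))
    # dark pixels on the plane between r=85..97, near the pin; pointer is much wider than scale lines
    d=cv2.morphologyEx((im.max(2)<80).astype(np.uint8),cv2.MORPH_OPEN,np.ones((4,4)))
    out=[]
    for v,u in np.argwhere(d):
        q=ray("wrist",(u,v),24,s)[:2]
        if 80<np.hypot(*(q-C))<97 and abs(a(q)-a(p))<15: out.append(a(q))
    print("pointer",np.mean(out).round(2),"std",np.std(out).round(2),len(out)); return im
E
python3 -c "
from h import *
angs();s=probe_bus.read_state()
print(ray('wrist',(311.6,187),24,s))"
```

```text
red []Traceback (most recent call last):
  File "<string>", line 3, in <module>
    angs();s=probe_bus.read_state()
    ~~~~^^
  File "h.py", line 22, in angs
    r=blobs(M["red"],60); print("red",r[:3]); uv=r[0][1]
                                                 ~^^^
IndexError: list index out of range
```

```bash
sed -i 's/(h>172))&(s>150)&(v>120)/(h>170))\&(s>130)\&(v>110)/' h.py
python3 -c "
from h import *
im=eyes.grab_frame('wrist');print(im[167,337],cv2.cvtColor(im,cv2.COLOR_RGB2HSV)[167,337])
angs();s=probe_bus.read_state()
print(ray('wrist',(311.6,187),24,s))"
```

```text
[211  93  89] [  1 147 211]
red [(553, array([338.6, 166.4]))]
pin [480.4 -29.4] r 108.0 ang 151.1Traceback (most recent call last):
  File "<string>", line 4, in <module>
    angs();s=probe_bus.read_state()
    ~~~~^^
  File "h.py", line 29, in angs
    q=ray("wrist",(u,v),24,s)[:2]
      ~~~^^^^^^^^^^^^^^^^^^^^
  File "h.py", line 5, in ray
    c=eyes.camera_info(n); f=210/np.tan(np.radians(c["fovy"]/2))
ValueError: time passes only in moves, steps and waits
```

```bash
sed -i 's/c=eyes.camera_info(n); f=/c=info(n); f=/; s/^def ray/import functools\ninfo=functools.lru_cache(eyes.camera_info)\ndef ray/' h.py
python3 -c "
from h import *
angs();s=probe_bus.read_state()
print(s['clock'],s['ee_pos'],ray('wrist',(311.6,187),24,s))"
```

```text
red [(554, array([338.7, 166.2]))]
pin [480.4 -29.4] r 108.0 ang 151.1
pointer 158.38 std 1.37 282
4.5 [510.27314533 -80.59421468  49.17582279] [484.7969049  -46.42613483  24.        ]
```

Scaled: 5 mm / 800 = 0.0063, 4 mm / 800 = 0.005.

>>> drive_effector([
  [[0, 0.0025, 0, 0, 0, 0], [0, 0.005, 0, 0, 0, 0], [0, 0.0063, 0, 0, 0, 0], [0, 0.0063, 0, 0, 0, 0]],
])

```text
clock: 5.0
ee_pos: [512.6, -76.2, 49.1]
eef_rot: [0.242, 0.97, 0.0, -0.0]
force: [-3.2, -2.2, -0.5]
grip_width: -0.0
finger_force: 1.1
```

```bash
python3 -c "
from h import *
angs()"
```

```text
red [(551, array([329. , 165.9]))]
pin [480.3 -29.4] r 108.1 ang 151.14
pointer 154.83 std 1.33 302
```

Scaled: 3.5 mm / 800 = 0.0044, 2 mm / 800 = 0.0025.

>>> drive_effector([
  [[0, 0.0025, 0, 0, 0, 0], [0, 0.0044, 0, 0, 0, 0], [0, 0.0044, 0, 0, 0, 0]],
])

```text
clock: 5.42
ee_pos: [514.6, -73.1, 49.3]
eef_rot: [0.242, 0.97, 0.0, 0.0]
force: [-1.6, -1.4, -0.7]
grip_width: 0.002
finger_force: 1.0
```

```bash
python3 -c "
from h import *
angs()"
```

```text
red [(555, array([321.5, 165.2]))]
pin [480.3 -29.5] r 108.1 ang 151.17
pointer 151.42 std 1.4 312
```

Aligned to about 0.3°. I'll back off, rise, and check with both cameras.

Scaled: -160 mm / 800 = -0.2, -150 mm / 800 = -0.1875.

>>> drive_effector([
  [[0, -0.01, 0, 0, 0, 0], [0, -0.0313, 0, 0, 0, 0], [0, -0.0375, -0.025, 0, 0, 0], [0, -0.0375, -0.0875, 0, 0, 0], [0, -0.0375, -0.15, 0, 0, 0], [0, -0.075, -0.2, 0, 0, 0], [0, -0.1375, -0.2, 0, 0, 0], [0, -0.1875, -0.2, 0, 0, 0], [0, -0.1875, -0.2, 0, 0, 0]],
])

```text
clock: 6.6
ee_pos: [442.6, -208.5, 209.6]
eef_rot: [0.245, 0.97, -0.0, 0.0]
force: [-0.1, -0.2, -0.3]
grip_width: -0.0
finger_force: 0.0
```

```bash
python3 - <<'E'
from h import *
b=angs()[:,:,::-1]
a=eyes.grab_frame("top")[170:285,265:385,::-1]
cv2.imwrite("pics/e.png",np.hstack([cv2.resize(a,(400,383),interpolation=2),cv2.resize(b,(400,300))[:,:].copy() if 0 else cv2.copyMakeBorder(cv2.resize(b,(400,300)),0,83,0,0,0)]))
E
```

```text
red [(140, array([451.8, 138.1]))]
pin [480.3 -28.7] r 108.5 ang 150.81
pointer 151.32 std 1.32 95
```

View pics/e.png

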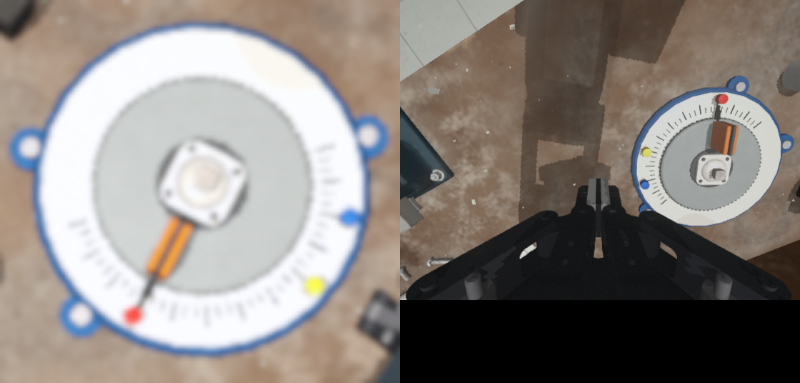

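The top view shows the pointer running straight to the red pin at (134,315), and the hand is well clear. The measured error is about 0.5°, under 1 mm at the pin, so I'm handing the job in.

```bash
python3 -c "
from station import bot, eyes, probe_bus, ticket
print(ticket.finish_job())"
```

```text
the job is handed in; nothing more can be done
None
```

I pushed the rib so the pointer lines up with the red pin, about 0.5° (under 1 mm) off by my camera measurement, moved the hand clear, and handed the job in; no verdict was returned.

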